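# Sweep the kit wheels through the tray gate into the slot

### The job

Three small black model-car wheels lie loose in the sorting tray. With the fingertips, sweep them along the tray floor, one at a time, through the narrow gate in the tray's wall so that all three drop into the slot beyond it. Do not pick any wheel up, and leave the paint jar and the bottles where they stand.

Things in the scene. Friction and masses are not known exactly. Their poses are not given: they have to be found in the camera images.
- tray: Fixed plywood sorting tray with a white floor, raised on a solid plinth. Origin on the table under the middle of the tray, z up; its -x axis points out through the gate, towards the robot's side. Floor inside: x -100 to +100 mm, y -150 to +150 mm, level, 70 mm above the table. Walls all round 6 mm thick and 18 mm high above the floor. The only gap, the gate, is 40 mm wide, in the middle of the -x wall. Outside it the floor stops and a slot falls away.
- gate (a point): Middle of the gate's sill: at floor level (70 mm above the table), in line with the inner face of the tray's -x wall, at tray x = -100 mm, y = 0. The floor ends here: a wheel pushed until its centre is some millimetres past this line tips over the edge into the slot, so the fingers need not enter the gate. Its axes are those of the tray.
- slot (a point): Middle of the slot's floor, 5 mm above the table, at tray x = -130 mm, y = 0. The slot is open on top, 60 mm long (tray x -100 to -160 mm), 44 mm wide and 65 mm deep below the tray floor; its outer walls (6 mm sides, 5 mm end) stand as high as the tray walls, 88 mm above the table. It has room for all the wheels. Its axes are those of the tray.
- wheel1_center (a point): Model-car wheel: black rubber tyre, grey hub, a plain disc 30 mm in diameter and 14 mm thick, 11 to 20 g, loose, lying flat on the tray floor. The point is its centre, 7 mm above the tray floor. All three wheels are alike.
- wheel2_center (a point): Model-car wheel: black rubber tyre, grey hub, a plain disc 30 mm in diameter and 14 mm thick, 11 to 20 g, loose, lying flat on the tray floor. The point is its centre, 7 mm above the tray floor. All three wheels are alike.
- wheel3_center (a point): Model-car wheel: black rubber tyre, grey hub, a plain disc 30 mm in diameter and 14 mm thick, 11 to 20 g, loose, lying flat on the tray floor. The point is its centre, 7 mm above the tray floor. All three wheels are alike.
- paint_jar: Bystander: small paint jar, 32 mm in diameter and 42 mm tall, loose, standing on the tray floor in one of the two corners on the gate side. Origin at the middle of its underside.
- thinner_bottle: Bystander: small bottle, 28 mm in diameter and 50 mm tall, loose, standing on the tray floor in the other corner on the gate side. Origin at the middle of its underside.
- glue_bottle: Bystander: bottle, 44 mm in diameter and 85 mm tall, loose, standing on the table to the right of the tray. Origin at the middle of its underside.
Mind the look-alikes: they are no part of the job. What is shaped like the part that bears wheel3_center but yellow is not meant.

How it is judged:
On the way, in this order (a step that is already met when the one before it is completed fails the run):
1. a first wheel is in the slot (((z of wheel1_center in the frame of tray below 0.066 m and x of wheel1_center in the frame of tray between -0.16 and -0.1 m and y of wheel1_center in the frame of tray between -0.022 and 0.022 m) or (z of wheel2_center in the frame of tray below 0.066 m and x of wheel2_center in the frame of tray between -0.16 and -0.1 m and y of wheel2_center in the frame of tray between -0.022 and 0.022 m) or (z of wheel3_center in the frame of tray below 0.066 m and x of wheel3_center in the frame of tray between -0.16 and -0.1 m and y of wheel3_center in the frame of tray between -0.022 and 0.022 m))), for 0.1 s.
2. a second wheel, after the first, is in the slot ((((z of wheel1_center in the frame of tray below 0.066 m and x of wheel1_center in the frame of tray between -0.16 and -0.1 m and y of wheel1_center in the frame of tray between -0.022 and 0.022 m) and (z of wheel2_center in the frame of tray below 0.066 m and x of wheel2_center in the frame of tray between -0.16 and -0.1 m and y of wheel2_center in the frame of tray between -0.022 and 0.022 m)) or ((z of wheel1_center in the frame of tray below 0.066 m and x of wheel1_center in the frame of tray between -0.16 and -0.1 m and y of wheel1_center in the frame of tray between -0.022 and 0.022 m) and (z of wheel3_center in the frame of tray below 0.066 m and x of wheel3_center in the frame of tray between -0.16 and -0.1 m and y of wheel3_center in the frame of tray between -0.022 and 0.022 m)) or ((z of wheel2_center in the frame of tray below 0.066 m and x of wheel2_center in the frame of tray between -0.16 and -0.1 m and y of wheel2_center in the frame of tray between -0.022 and 0.022 m) and (z of wheel3_center in the frame of tray below 0.066 m and x of wheel3_center in the frame of tray between -0.16 and -0.1 m and y of wheel3_center in the frame of tray between -0.022 and 0.022 m)))), for 0.1 s.
3. the third wheel, after the second, is in the slot (z of each of wheel1_center, wheel2_center, wheel3_center in the frame of tray below 0.066 m and x of wheel1_center in the frame of tray between -0.16 and -0.1 m and y of wheel1_center in the frame of tray between -0.022 and 0.022 m and x of wheel2_center in the frame of tray between -0.16 and -0.1 m and y of wheel2_center in the frame of tray between -0.022 and 0.022 m and x of wheel3_center in the frame of tray between -0.16 and -0.1 m and y of wheel3_center in the frame of tray between -0.022 and 0.022 m), for 0.1 s.
At the end, for the whole second after the job is handed in: All three wheels lie at rest in the slot (each centre inside the slot's outline and below the level of the tray floor), having dropped in one after another; the jar and both bottles stand upright within 12 mm of where they were (all of step 3 and linear speed of each of wheel1, wheel2, wheel3 below 0.02 m/s and distance of each of paint_jar, thinner_bottle, glue_bottle from where it was at the start of the episode below 0.012 m and angle between each of paint_jar, thinner_bottle, glue_bottle's own z axis and vertical below 0.2 rad); the robot touches nothing.
It fails at once if a wheel is lifted: its centre rises more than 16 mm above where it lies on the tray floor (height (world z) of any of wheel1_center, wheel2_center, wheel3_center above 0.093 m).
It fails at once if the paint jar or a bottle is moved by more than 12 mm (distance of any of paint_jar, thinner_bottle, glue_bottle from where it was at the start of the episode above 0.012 m).
It also fails if it takes over 64 s, if anything falls off the work surface, if the arm or the gripper's body presses on something with over 40 N, if the wrist force passes 120 N, or if a joint passes its speed limit or range.

### The arm

A 6-joint arm with a two-finger parallel gripper is mounted at the origin on the work surface. World frame = base frame: x ahead of the robot, y to its left, z up, the work surface at z = 0. Lengths are in m, angles in rad, forces in N, time in s.
With the tool pointing down it reaches from about 0.35 to 0.975 m from the base axis. Payload 4.9 kg.
Tool frame: the origin (TCP) lies on the centre line of the jaws, within the pads' length; the fingertips stand 14 mm ahead of it and the grasp point (between the pads) lies 5 mm behind it; z points along the fingers, y is the line along which they close (so a half turn about z gives the same grasp; the last joint's range is limited). The gripper opens to 85 mm and grips with 20 to 120 N. Pads are 22 mm wide; open, the fingers measure 114 mm over their backs; the gripper's body (76 mm by 85 mm) begins 54 mm behind the grasp point. The pads swing forward as they close: fully open they stand 13 mm farther back than shut.
Start: joints at [1.216, 0.053, 1.613, -0, 1.476, -0.119], TCP at [0.146, 0.608, 0.211] pointing down, gripper open.
Joint ranges: [-3.01, 3.01], [-1.01, 2.22], [0.06, 2.58], [-1.02, 4.17], [0.09, 2.62], [-3.14, 3.14]. Speed limits (rad/s): [2.57, 2.57, 3.14, 3.14, 3.14, 3.14].

### API

Orientations are given as a unit quaternion [w, x, y, z].
In Python, from plant import * gives the robot as it stands.
- The arm moves only by the tool send_rows, never from a script. Its argument "steps" is a list of rows, each an object with "translation": the shift along the tool's x, y, z in cm, a list of three; "delta_rot": the turn, a rotation vector about the tool's x, y, z in rad, a list of three; "jaw": the finger opening in cm, from 0 to 8.54. In form: [{"translation": [dx, dy, dz], "delta_rot": [rx, ry, rz], "jaw": jaw}, ...]. A call has exactly 8 rows; each row is the pose to reach, as a shift and turn from the pose commanded when the call began, along the tool's axes at that moment; what a row does not reach only later rows make up. A row lasts 1/10 s, in which the tool goes at most 50 mm and 8.59 degrees, less where a joint would pass 70% of its speed; a pose out of reach is approached as far as the arm can. A call with a gripper value outside its range is refused whole. The fingers move at their own pace and stop on an object; the grip force is fixed at half the most. Time passes only in rows, so rows that repeat a pose let the fingers close, or fill a call up. It gives the time, the measured TCP pose, the force, the opening and the grip force at its end, in the units of the state.
- state(): the state, without advancing time (a new reading comes with each control period).
- grab_frame(name): name is "scene" or "top" or "wrist"; returns a dict with "pixels" (420x560x3 uint8, blue, green, red), "range_z" (420x560 float32, m along the optical axis (not along the pixel's ray), 0 where there is no reading), "fx", "fy", "cx", "cy" (pixels), "rvec" (rotation vector, rad) and "tvec" (3), from world to camera coordinates, as OpenCV has them. Camera axes: x right, y down, z forward; pixel columns grow to the right and rows downward; lengths in m; the calibration is good to about 2 mm. The wrist camera is an equidistant fisheye: a pixel r from the principal point sees the ray r / f radians off the axis. A picture is of the moment at which its call begins.
- job_done(): hands the job in; it is judged then, once.
The state is a dict: "time": time; "joint_pos": joint angles; "joint_vel": joint speeds; "joint_efforts": joint torques, N m; "tool_pos": TCP position; "tool_rot": TCP orientation; "contact_force": force on the tool from outside, world axes, zero at the start; "ft_torque": the same for the moment, N m; "gripper_width": opening from 0.0 (shut) to 1.0 (fully open); "grasp_force": force on a finger pad.
Only numpy, scipy, OpenCV 4.12 (cv2) and the standard library are available. Lean on these libraries where they do the work, as an engineer would, in place of code of your own. Each camera call takes 0.05 s, during which the arm holds its last target. There are 200 camera calls.

## Working session

There is one attempt and no reset: what is moved stays moved. The work goes in short steps, Python scripts to look and compute and a tool call to move; the robot and the scene stay as the last step left them, time stands still between calls to the robot, and variables do not carry over. Pictures are saved under pics/ and viewed, at most 10 in all, crops included, and the job is handed in when it is done.

Besides the shell and the picture viewer there is one more tool, called as name([rows], argument=value, ...), one row to a line, values as JSON. send_rows: Moves the arm, as the interface text tells. Its arguments: {"type":"object","properties":{"steps":{"type":"array","items":{"type":"object","properties":{"translation":{"type":"array","items":{"type":"number"}},"delta_rot":{"type":"array","items":{"type":"number"}},"jaw":{"type":"number"}}}}},"required":["steps"]}

```bash
mkdir -p pics
cat > h.py <<'E'
from plant import *
import numpy as np, cv2
from scipy.spatial.transform import Rotation as R
def ray(f,uv,z,fish=False):
    uv=np.atleast_2d(np.array(uv,float)); x=(uv[:,0]-f['cx'])/f['fx']; y=(uv[:,1]-f['cy'])/f['fy']
    if fish:
        r=np.hypot(x,y)+1e-12; d=np.c_[x/r*np.sin(r),y/r*np.sin(r),np.cos(r)]
    else: d=np.c_[x,y,np.ones(len(x))]
    M=cv2.Rodrigues(np.array(f['rvec'],float))[0]; c=-M.T@np.array(f['tvec'],float).ravel(); d=d@M
    return c+d*((z-c[2])/d[:,2])[:,None]
E
python3 - <<'E'
from h import *
for n in ['top','scene']:
    f=grab_frame(n); np.savez(n+'.npz',**f); cv2.imwrite(f'pics/{n}0.png',f['pixels'])
s=state(); print(s['time'],s['tool_pos'],s['tool_rot'],s['gripper_width'])
E
```

```text
0.1 [0.14579719 0.60713031 0.20978261] [-2.08858627e-04  1.17599944e-01  9.93060603e-01 -9.20842517e-04] 0.9989165013465733
```

View pics/top0.png

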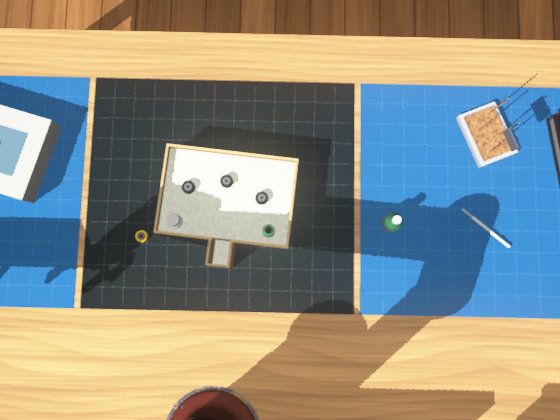

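View pics/scene0.png

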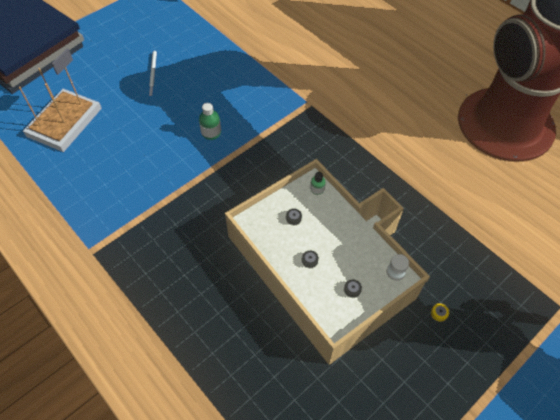

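The top view shows the tray with its gate pointing down at about (220,240). The wheels are at (188,187), (226,181) and (262,198), the jar at (175,220), the thinner at (268,231), and the yellow decoy is outside at (141,236). The scene view agrees.

```bash
cat >> h.py <<'E'
def cloud(f):
    v,u=np.mgrid[0:420,0:560]; z=f['range_z']
    P=np.dstack([(u-f['cx'])/f['fx']*z,(v-f['cy'])/f['fy']*z,z])
    M=cv2.Rodrigues(np.array(f['rvec'],float))[0]
    return (P-np.array(f['tvec'],float).ravel())@M
def blobs(f,lo,hi,cond=None):
    m=cond.astype(np.uint8)
    n,l,st,c=cv2.connectedComponentsWithStats(m)
    return [(c[i],st[i,4]) for i in range(1,n) if lo<=st[i,4]<=hi]
E
python3 - <<'E'
from h import *
for n in ['top','scene']:
    f=dict(np.load(n+'.npz')); P=cloud(f); h=P[...,2]
    m=((h>.058)&(h<.14)&(f['range_z']>0)&(P[...,1]>-.3)).astype(np.uint8)
    if n=='top':
        m=cv2.morphologyEx(m,cv2.MORPH_CLOSE,np.ones((3,3)));m=cv2.morphologyEx(m,cv2.MORPH_OPEN,np.ones((35,35)))
    k,l,st,c=cv2.connectedComponentsWithStats(m); i=1+st[1:,4].argmax()
    mm=(l==i).astype(np.uint8)
    if n=='top':
        ct=max(cv2.findContours(mm,cv2.RETR_EXTERNAL,cv2.CHAIN_APPROX_NONE)[0],key=len)[:,0].astype(float)
        r=cv2.minAreaRect((ray(f,ct,.088)[:,:2]*1000).astype(np.float32)); print(r, cv2.boxPoints(r))
    else:
        q=P[(mm>0)&(h>.083)&(h<.093)][:,:2]; print(cv2.minAreaRect((q*1000).astype(np.float32)))
    hull=cv2.fillPoly(np.zeros_like(m),[cv2.convexHull(np.argwhere(mm)[:,::-1].astype(np.int32))],1)
    g=f['pixels'].max(2)
    dark=(hull>0)&(h>.0765)&(h<.087)&(g<140)
    dark=cv2.morphologyEx(dark.astype(np.uint8),cv2.MORPH_OPEN,np.ones((3,3)))
    for c,a in blobs(f,25,600,dark): print(n,c.round(1),a,ray(f,c,.083).round(4))
    tall=(h>.1)&(h<.13)&(hull>0)
    for c,a in blobs(f,15,600,tall): print('tall',c.round(1),a,np.median(P[...,2][int(c[1]),int(c[0])]),ray(f,c,.112).round(4))
    M=cv2.Rodrigues(f['rvec'])[0]; print('cam',-M.T@f['tvec'].ravel(), f['fx'])
E
```

```text
((560.6519165039062, -20.511016845703125), (312.08795166015625, 214.17239379882812), 84.55580139160156) [[ 439.2439  -165.69115]
 [ 652.4502  -186.01103]
 [ 682.05994  124.66911]
 [ 468.85364  144.989  ]]
tall [172.2 219.1] 144 0.11248805934044237 [[0.4994 0.0958 0.112 ]]
tall [267.8 229.9] 100 0.1218397417549859 [[ 0.4797 -0.1207  0.112 ]]
cam [ 0.37402422 -0.14322165  1.33221963] 542.443780505148
((532.4258422851562, -19.250015258789062), (313.8401184082031, 272.7119445800781), 84.50685119628906)
scene [292.9 216.4] 171 [[ 0.5613 -0.1015  0.083 ]]
scene [309.8 258.6] 163 [[ 0.5977 -0.0183  0.083 ]]
scene [391.  274.8] 54 [[0.5148 0.097  0.083 ]]
scene [352.2 287.9] 208 [[0.5821 0.0697 0.083 ]]
tall [317.6 179.4] 148 0.11700231139305371 [[ 0.4855 -0.1177  0.112 ]]
tall [398.6 263.5] 272 0.11023268480682684 [[0.5037 0.0973 0.112 ]]
cam [0.93268872 0.26844354 0.93500193] 546.3665777148863
```

```bash
cat >> h.py <<'E'
C=np.array([.5610,-.0210]); TY=np.deg2rad(-5.45)
T=np.array([[np.cos(TY),-np.sin(TY)],[np.sin(TY),np.cos(TY)]])
def w2t(p): return (np.atleast_2d(p)[:,:2]-C)@T*1000
def t2w(p): return C+T@(np.array(p,float)/1000)
def rows(tr,ang,z,back=0):
    """shift (cm) & rotz to a TCP at tray tr(mm), tool x at tray angle ang(deg, 180=-x)"""
    s=state(); w,x,y,q=s['tool_rot']; r=R.from_quat([x,y,q,w]); a=np.deg2rad(ang)+TY
    g=R.from_matrix(np.c_[[np.cos(a),np.sin(a),0],[np.sin(a),-np.cos(a),0],[0,0,-1]])
    d=r.inv().apply(np.r_[t2w(tr),z]-s['tool_pos'])*100
    return d.round(2),(r.inv()*g).as_rotvec().round(3)
def me():
    s=state(); return s['time'],w2t(s['tool_pos']).round(1),s['tool_pos'].round(4),s['contact_force'].round(1),s['gripper_width']
def wheels(n='top'):
    f=grab_frame(n) if n!='top0' else dict(np.load('top.npz'))
    g=f['pixels'].max(2); out=[]
    m=cv2.morphologyEx((g<95).astype(np.uint8),cv2.MORPH_CLOSE,np.ones((5,5)))
    for c,a in blobs(f,30,400,m):
        p=ray(f,c,.080); t=w2t(p)[0]
        if abs(t[0])<170 and abs(t[1])<150: out.append((t.round(1),a))
    return f,out
E
python3 - <<'E'
from h import *
print(wheels('top0')[1])
f=dict(np.load('scene.npz'))
for c in [(292.9,216.4),(309.8,258.6),(352.2,287.9)]: print(w2t(ray(f,c,.081)))
w=np.array([36.5,6.]); d=w-[-110,0]; u=-d/np.hypot(*d); ang=np.degrees(np.arctan2(u[1],u[0]))%360
print(ang,me()); print(rows(w-u*36,ang,.15)); print(rows(w-u*36,ang,.088))
E
```

```text
[(array([ 9.7, 90.9]), np.int32(111))]
[[  7.11253495 -81.09092743]]
[[35.48076499  5.48537045]]
[[11.65425458 91.78867756]]
182.34527411990453 (0.1, array([[-473. ,  585.9]]), array([0.1458, 0.6071, 0.2098]), array([ 0.2, -0.4, -0.5]), 0.9989165013465733)
(array([-62.11, -49.61,   6.06]), array([-0.002, -0.   , -0.182]))
(array([-62.12, -49.6 ,  12.26]), array([-0.002, -0.   , -0.182]))
```

send_rows([
  {"translation":[-62.1,-49.6,0],"delta_rot":[0,0,-0.182],"jaw":1.8},
  {"translation":[-62.1,-49.6,0],"delta_rot":[0,0,-0.182],"jaw":1.8},
  {"translation":[-62.1,-49.6,0],"delta_rot":[0,0,-0.182],"jaw":1.8},
  {"translation":[-62.1,-49.6,0],"delta_rot":[0,0,-0.182],"jaw":1.8},
  {"translation":[-62.1,-49.6,0],"delta_rot":[0,0,-0.182],"jaw":1.8},
  {"translation":[-62.1,-49.6,0],"delta_rot":[0,0,-0.182],"jaw":1.8},
  {"translation":[-62.1,-49.6,0],"delta_rot":[0,0,-0.182],"jaw":1.8},
  {"translation":[-62.1,-49.6,0],"delta_rot":[0,0,-0.182],"jaw":1.8},
])

```text
time: 0.9
tool_pos: [0.3919, 0.2904, 0.2106]
tool_rot: [-0.0, 0.027, 1.0, 0.0]
contact_force: [0.8, 0.6, -0.3]
gripper_width: 0.209
grasp_force: 0.0
```

Run:
```python
from h import *
w=np.array([36.,6.]); d=w-[-110,0]; u=-d/np.hypot(*d); ang=np.degrees(np.arctan2(u[1],u[0]))%360
print(ang,me()); print(rows(w-u*36,ang,.15))
```

```text
182.3532968661083 (0.9, array([[-197.9,  293.9]]), array([0.3919, 0.2904, 0.2106]), array([ 0.8,  0.6, -0.3]), 0.20931049420333234)
(array([-25.77, -29.74,   6.06]), array([ 0., -0.,  0.]))
```

send_rows([
  {"translation":[-25.8,-29.7,0],"delta_rot":[0,0,0],"jaw":1.8},
  {"translation":[-25.8,-29.7,0],"delta_rot":[0,0,0],"jaw":1.8},
  {"translation":[-25.8,-29.7,0],"delta_rot":[0,0,0],"jaw":1.8},
  {"translation":[-25.8,-29.7,0],"delta_rot":[0,0,0],"jaw":1.8},
  {"translation":[-25.8,-29.7,0],"delta_rot":[0,0,0],"jaw":1.8},
  {"translation":[-25.8,-29.7,0],"delta_rot":[0,0,0],"jaw":1.8},
  {"translation":[-25.8,-29.7,0],"delta_rot":[0,0,0],"jaw":1.8},
  {"translation":[-25.8,-29.7,0],"delta_rot":[0,0,0],"jaw":1.8},
])

```text
time: 1.7
tool_pos: [0.6338, -0.0204, 0.2102]
tool_rot: [-0.0, 0.027, 1.0, 0.0]
contact_force: [-0.7, -0.3, 0.7]
gripper_width: 0.208
grasp_force: 0.0
```

Run:
```python
from h import *
w=np.array([36.,6.]); d=w-[-110,0]; u=-d/np.hypot(*d); ang=np.degrees(np.arctan2(u[1],u[0]))%360
print(ang,me()); print(rows(w-u*36,ang,.10),rows(w-u*36,ang,.088))
f=grab_frame('wrist'); cv2.imwrite('pics/w1.png',f['pixels']); np.savez('w1.npz',**f)
```

```text
182.3532968661083 (1.7, array([[72.5,  7.5]]), array([ 0.6338, -0.0204,  0.2102]), array([-0.7, -0.3,  0.7]), 0.20786828699670568)
(array([ 0.04,  0.  , 11.02]), array([ 0.   , -0.001, -0.001])) (array([ 0.04,  0.  , 12.22]), array([ 0.   , -0.001, -0.001]))
```

View pics/w1.png

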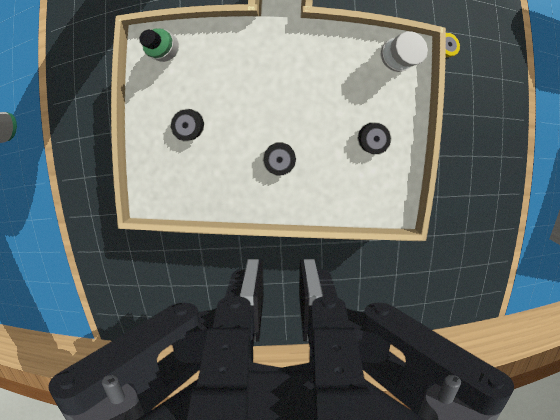

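The wrist view shows the whole tray: wheels at (187,125), (279,159) and (375,139), and the gate at about x 258–308 near the top edge. The fingertips sit at (252,262) and (310,262).

```bash
cat >> h.py <<'E'
def ww(save=None,f=None):
    f=f or grab_frame('wrist')
    if save: cv2.imwrite(save,f['pixels'])
    m=cv2.morphologyEx((f['pixels'].max(2)<110).astype(np.uint8),cv2.MORPH_CLOSE,np.ones((9,9)))
    o=[]
    for ct in cv2.findContours(m,cv2.RETR_CCOMP,cv2.CHAIN_APPROX_NONE)[0]:
        (c,r)=cv2.minEnclosingCircle(ct); a=cv2.contourArea(ct)
        if 10<r<45 and a>.7*np.pi*r*r: o.append((np.round(c),round(r),w2t(ray(f,c,.080,True)).round(1)[0]))
    return o
E
python3 - <<'E'
from h import *
f=dict(np.load('w1.npz'))
for o in ww(f=f): print(o)
print(w2t(ray(f,[(187,125),(279,159),(375,139)],.082,True)).round(1))
print('gate',w2t(ray(f,[(258,14),(308,12)],.088,True)).round(1),'outer',w2t(ray(f,[(117,17),(445,29),(426,240),(117,228)],.088,True)).round(1))
E
```

```text
(array([279., 159.]), 17, array([34.7,  4.4]))
(array([374., 138.]), 17, array([10.8, 90.3]))
(array([187., 124.]), 17, array([  4.4, -81.9]))
[[  5.1 -80.9]
 [ 34.7   4.1]
 [ 11.1  91.1]]
gate [[ -96.5  -19.4]
 [-100.3   24. ]] outer [[-104.5 -155.4]
 [-104.5  155.4]
 [ 106.   155.9]
 [ 106.  -158.5]]
```

send_rows([
  {"translation":[0,0,4],"delta_rot":[0,0,0],"jaw":1.8},
  {"translation":[0,0,8],"delta_rot":[0,0,0],"jaw":1.8},
  {"translation":[0,0,10],"delta_rot":[0,0,0],"jaw":1.8},
  {"translation":[0,0,11],"delta_rot":[0,0,0],"jaw":1.8},
  {"translation":[0,0,11.6],"delta_rot":[0,0,0],"jaw":1.8},
  {"translation":[0,0,12.1],"delta_rot":[0,0,0],"jaw":1.8},
  {"translation":[0,0,12.3],"delta_rot":[0,0,0],"jaw":1.8},
  {"translation":[0,0,12.3],"delta_rot":[0,0,0],"jaw":1.8},
])

```text
time: 2.55
tool_pos: [0.6336, -0.0182, 0.0889]
tool_rot: [0.001, 0.027, 1.0, -0.0]
contact_force: [0.6, 0.1, 1.0]
gripper_width: 0.211
grasp_force: 0.0
```

Run:
```python
from h import *
print(me())
f=grab_frame('wrist'); cv2.imwrite('pics/w2.png',f['pixels']); np.savez('w2.npz',**f)
```

```text
(2.55, array([[72. ,  9.7]]), array([ 0.6336, -0.0182,  0.0889]), array([0.6, 0.1, 1. ]), 0.21115258791793942)
```

View pics/w2.png

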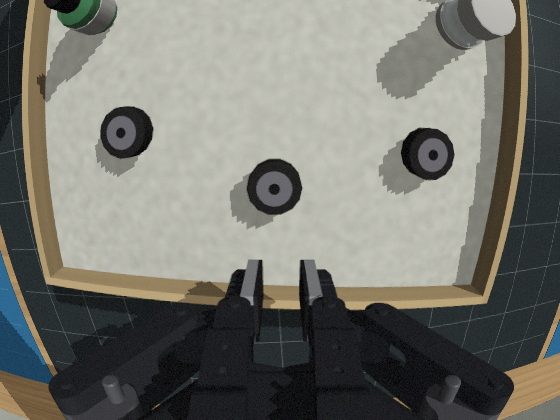

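The three wheels and the fingers are clear in the picture. The near wheel, at (274,187), is about 4 mm left of the finger midline (281), so I correct that while pushing.

send_rows([
  {"translation":[0.3,-0.4,0],"delta_rot":[0,0,0],"jaw":1.8},
  {"translation":[1,-0.4,0],"delta_rot":[0,0,0],"jaw":1.8},
  {"translation":[2,-0.4,0],"delta_rot":[0,0,0],"jaw":1.8},
  {"translation":[3,-0.4,0],"delta_rot":[0,0,0],"jaw":1.8},
  {"translation":[4.2,-0.4,0],"delta_rot":[0,0,0],"jaw":1.8},
  {"translation":[5.4,-0.4,0],"delta_rot":[0,0,0],"jaw":1.8},
  {"translation":[6.6,-0.4,0],"delta_rot":[0,0,0],"jaw":1.8},
  {"translation":[7.6,-0.4,0],"delta_rot":[0,0,0],"jaw":1.8},
])

```text
time: 3.4
tool_pos: [0.5556, -0.0179, 0.0878]
tool_rot: [-0.0, 0.027, 1.0, -0.0]
contact_force: [-0.3, -0.2, -0.8]
gripper_width: 0.211
grasp_force: 0.0
```

Run:
```python
from h import *
print(me(),rows([-86,0],182,.088))
f=grab_frame('wrist'); cv2.imwrite('pics/w3.png',f['pixels']); np.savez('w3.npz',**f)
```

```text
(3.4, array([[-5.6,  2.5]]), array([ 0.5556, -0.0179,  0.0878]), array([-0.3, -0.2, -0.8]), 0.2105804983257376) (array([ 8.04,  0.08, -0.01]), array([-0.   , -0.   ,  0.006]))
```

View pics/w3.png

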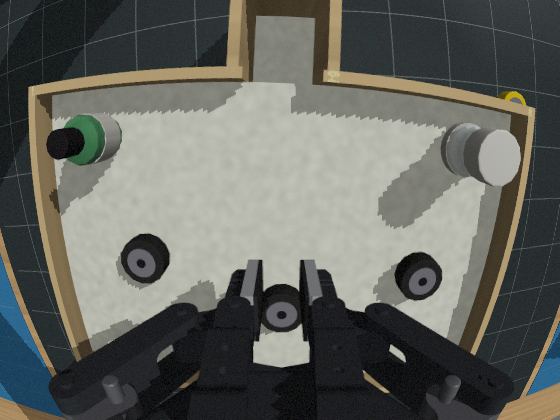

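The wheel now shows at about (282,308), between and behind the fingertips. I need its exact position.

Run:
```python
from h import *
f=dict(np.load('w3.npz')); 
print(w2t(ray(f,[(282,312),(145,259),(419,276)],.083,True)).round(1), w2t(ray(f,[(281,262)],.074,True)))
f=dict(np.load('w2.npz')); print(w2t(ray(f,[(274,187),(126,132),(428,154)],.083,True)).round(1),w2t(ray(f,[(281,262)],.074,True)))
f=grab_frame('wrist'); P=f['range_z']; print(P[255:330:6,282].round(3),P[262:330:6,252].round(3))
```

```text
[[ 34.1   4.6]
 [  2.8 -79.8]
 [  7.8  89. ]] [[3.88431755 2.7163212 ]]
[[ 34.2   4.2]
 [  4.9 -79.6]
 [ 10.6  89.1]] [[82.10268981  9.90415994]]
[0.196 0.198 0.199 0.201 0.2   0.203 0.193 0.188 0.19  0.191 0.191 0.194
 0.195] [0.147 0.142 0.136 0.132 0.128 0.123 0.12  0.121 0.118 0.116 0.116 0.114]
```

Run:
```python
from h import *
f=grab_frame('wrist'); Z=f['range_z']
M=cv2.Rodrigues(np.array(f['rvec'],float))[0]; c=-M.T@np.array(f['tvec'],float).ravel()
def pt(u,v):
    x=(u-f['cx'])/f['fx'];y=(v-f['cy'])/f['fy'];r=np.hypot(x,y)
    d=np.array([x/r*np.tan(r),y/r*np.tan(r),1])*Z[v,u]; return c+M.T@d
for p in [(252,264),(254,264),(308,264),(282,264),(255,280),(258,300),(282,310),(243,272),(236,300)]: q=pt(*p); print(p,w2t(q).round(1),q[2].round(4))
print(c,w2t(c),me())
```

```text
(252, 264) [[-15.1 -11.4]] 0.1174
(254, 264) [[-16.  -10.3]] 0.1192
(308, 264) [[-16.4  14.1]] 0.1179
(282, 264) [[6.9 3.5]] 0.07
(255, 280) [[-16.1  -8.8]] 0.1343
(258, 300) [[-12.2  -6.9]] 0.1434
(282, 310) [[30.9  4.5]] 0.0852
(243, 272) [[-11.5 -15.4]] 0.1187
(236, 300) [[-18.  -14.2]] 0.1535
[ 0.48129805 -0.01442918  0.25139747] [[-79.96572954  -1.02874126]] (3.55, array([[-4.9,  2.5]]), array([ 0.5564, -0.018 ,  0.088 ]), array([-1.1, -0.3, -0.4]), 0.21022038325298098)
```

The wheels haven't moved, so the fingers passed over the wheel. I'll check the tip height with the scene camera.

Run:
```python
from h import *
f=grab_frame('scene'); P=cloud(f); t=np.dstack(np.moveaxis(w2t(P.reshape(-1,3)).reshape(420,560,2),2,0))
m=(abs(t[...,0]+5)<20)&(abs(t[...,1]-2.5)<45)&(P[...,2]>.078)&(f['range_z']>0)
z=P[...,2][m]; 
for lo in np.arange(.078,.16,.006):
    k=m&(P[...,2]>=lo)&(P[...,2]<lo+.006); print(round(lo,3),k.sum(), t[k].min(0).round() if k.any() else '',t[k].max(0).round() if k.any() else '')
cv2.imwrite('pics/s2.png',cv2.resize(f['pixels'][130:340,200:480],None,fx=2.8,fy=2.8))
```

```text
0.078 0  
0.084 0  
0.09 0  
0.096 0  
0.102 1 [-8. -7.] [-8. -7.]
0.108 18 [-12.  -8.] [ 7. 19.]
0.114 32 [-12. -17.] [ 9. 25.]
0.12 33 [ -9. -17.] [ 9. 25.]
0.126 36 [ -6. -18.] [ 9. 25.]
0.132 35 [ -6. -19.] [ 9. 26.]
0.138 28 [ -5. -13.] [ 9. 26.]
0.144 28 [ -7. -12.] [ 9. 27.]
0.15 35 [ -5. -30.] [11. 39.]
0.156 94 [-16. -36.] [12. 44.]
```

View pics/s2.png

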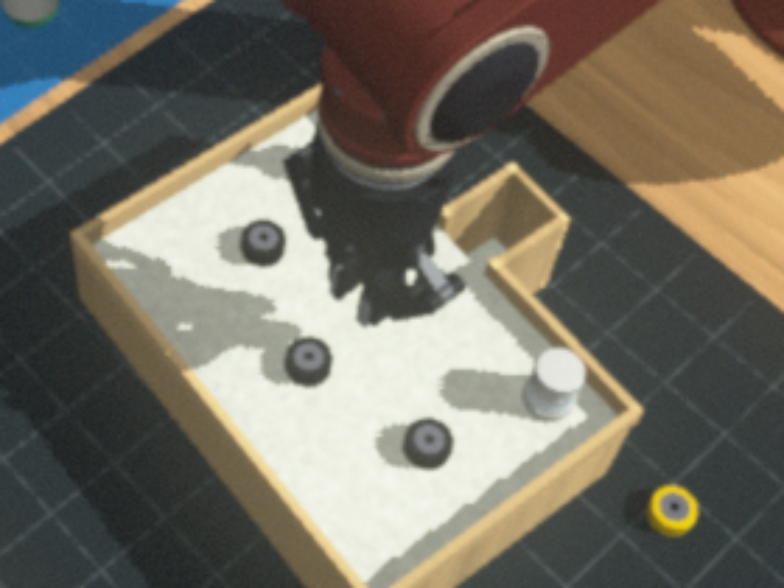

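The tips are actually near z=0.108, about 34 mm higher than the spec implies, so they swept over the wheel. I'll go back behind the wheel and descend in stages.

send_rows([
  {"translation":[-3,0,0],"delta_rot":[0,0,0],"jaw":1.8},
  {"translation":[-6,0,0],"delta_rot":[0,0,0],"jaw":1.8},
  {"translation":[-7.8,0,0],"delta_rot":[0,0,0],"jaw":1.8},
  {"translation":[-7.8,0,0.5],"delta_rot":[0,0,0],"jaw":1.8},
  {"translation":[-7.8,0,1.0],"delta_rot":[0,0,0],"jaw":1.8},
  {"translation":[-7.8,0,1.5],"delta_rot":[0,0,0],"jaw":1.8},
  {"translation":[-7.8,0,2],"delta_rot":[0,0,0],"jaw":1.8},
  {"translation":[-7.8,0,2],"delta_rot":[0,0,0],"jaw":1.8},
])

```text
time: 4.4
tool_pos: [0.6333, -0.0221, 0.0665]
tool_rot: [-0.001, 0.027, 1.0, 0.0]
contact_force: [-0.8, 0.3, -0.1]
gripper_width: 0.21
grasp_force: 0.0
```

```bash
cat >> h.py <<'E'
def tips():
    f=grab_frame('scene'); P=cloud(f); t=w2t(P.reshape(-1,3)).reshape(420,560,2); s=w2t(state()['tool_pos'])[0]
    m=(abs(t-s).max(2)<28)&(P[...,2]>.077)&(f['range_z']>0)&(f['pixels'].max(2)<140)
    h=np.histogram(P[...,2][m],np.arange(.075,.125,.004)); k=m&(P[...,2]<.13)
    return h[0],t[k].min(0).round(),t[k].max(0).round()
E
python3 - <<'E'
from h import *
print(me(),tips())
for o in ww(): print(o)
E
```

```text
(4.4, array([[72.1,  5.8]]), array([ 0.6333, -0.0221,  0.0665]), array([-0.8,  0.3, -0.1]), 0.2095464105743568) (array([ 0,  0,  1,  1,  7, 10, 10, 18, 16, 16, 10, 11]), array([45., -7.]), array([86., 30.]))
(array([281., 195.]), 32, array([34.7,  4. ]))
(array([450., 159.]), 30, array([10.8, 89.2]))
(array([114., 134.]), 31, array([  5.1, -80.9]))
```

send_rows([
  {"translation":[0,0,0.3],"delta_rot":[0,0,0],"jaw":1.8},
  {"translation":[0,0,0.6],"delta_rot":[0,0,0],"jaw":1.8},
  {"translation":[0,0,0.8],"delta_rot":[0,0,0],"jaw":1.8},
  {"translation":[0,0,1.0],"delta_rot":[0,0,0],"jaw":1.8},
  {"translation":[0,0,1.1],"delta_rot":[0,0,0],"jaw":1.8},
  {"translation":[0,0,1.2],"delta_rot":[0,0,0],"jaw":1.8},
  {"translation":[0,0,1.2],"delta_rot":[0,0,0],"jaw":1.8},
  {"translation":[0,0,1.2],"delta_rot":[0,0,0],"jaw":1.8},
])

```text
time: 5.3
tool_pos: [0.6349, -0.0223, 0.056]
tool_rot: [0.0, 0.027, 1.0, -0.0]
contact_force: [-0.2, 0.0, 0.3]
gripper_width: 0.21
grasp_force: 0.0
```

Run:
```python
from h import *
print(me(),tips())
for o in ww(): print(o)
f=grab_frame('wrist'); Z=f['range_z']; M=cv2.Rodrigues(np.array(f['rvec'],float))[0]; c=-M.T@np.array(f['tvec'],float).ravel()
for u,v in [(252,264),(308,264),(253,268),(309,268),(255,275)]:
    x=(u-f['cx'])/f['fx'];y=(v-f['cy'])/f['fy'];r=np.hypot(x,y)
    q=c+M.T@(np.array([x/r*np.tan(r),y/r*np.tan(r),1])*Z[v,u]); print(w2t(q).round(1),q[2].round(4))
```

```text
(5.3, array([[73.6,  5.7]]), array([ 0.6349, -0.0223,  0.056 ]), array([-0.2,  0. ,  0.3]), 0.20985977700763506) (array([ 1,  8,  9, 19, 14, 15, 15, 12, 17, 16, 10, 16]), array([ 47., -12.]), array([89., 32.]))
(array([281., 199.]), 35, array([34.6,  4. ]))
(array([461., 159.]), 32, array([10.6, 89.1]))
(array([104., 133.]), 33, array([  5.1, -80.7]))
[[63.9 -8.1]] 0.0864
[[62.3 17.1]] 0.0876
[[64.1 -7.4]] 0.09
[[62.9 17.4]] 0.0903
[[64.3 -6.1]] 0.0963
```

send_rows([
  {"translation":[0,-0.1,0.2],"delta_rot":[0,0,0],"jaw":1.8},
  {"translation":[0,-0.1,0.4],"delta_rot":[0,0,0],"jaw":1.8},
  {"translation":[0.5,-0.1,0.4],"delta_rot":[0,0,0],"jaw":1.8},
  {"translation":[1,-0.1,0.4],"delta_rot":[0,0,0],"jaw":1.8},
  {"translation":[1.7,-0.1,0.4],"delta_rot":[0,0,0],"jaw":1.8},
  {"translation":[2.5,-0.1,0.4],"delta_rot":[0,0,0],"jaw":1.8},
  {"translation":[3.3,-0.1,0.4],"delta_rot":[0,0,0],"jaw":1.8},
  {"translation":[4,-0.1,0.4],"delta_rot":[0,0,0],"jaw":1.8},
])

```text
time: 6.25
tool_pos: [0.5939, -0.021, 0.0519]
tool_rot: [-0.0, 0.027, 1.0, -0.0]
contact_force: [-0.0, 0.7, 0.2]
gripper_width: 0.211
grasp_force: 0.0
```

Run:
```python
from h import *
print(me())
for o in ww('pics/w4.png'): print(o)
print(rows([-86,0],181.5,.052))
```

```text
(6.25, array([[32.8,  3.1]]), array([ 0.5939, -0.021 ,  0.0519]), array([-0. ,  0.7,  0.2]), 0.21133752136242867)
(array([456., 241.]), 31, array([ 9.6, 89. ]))
(array([110., 217.]), 32, array([  4.3, -80.5]))
(array([11.79,  0.17, -0.02]), array([ 0.   , -0.001,  0.015]))
```

View pics/w4.png

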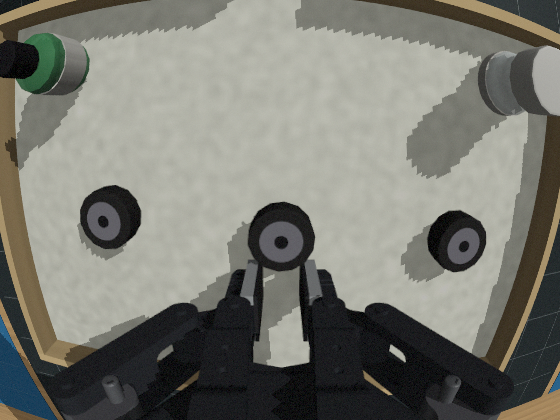

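The wheel is cradled between the fingertips at (281,238), so I continue straight to the gate.

send_rows([
  {"translation":[1.1,0,0],"delta_rot":[0,0,0],"jaw":1.8},
  {"translation":[2.2,0,0],"delta_rot":[0,0,0],"jaw":1.8},
  {"translation":[3.3,0,0],"delta_rot":[0,0,0],"jaw":1.8},
  {"translation":[4.4,0,0],"delta_rot":[0,0,0],"jaw":1.8},
  {"translation":[5.5,0.05,0],"delta_rot":[0,0,0],"jaw":1.8},
  {"translation":[6.6,0.1,0],"delta_rot":[0,0,0],"jaw":1.8},
  {"translation":[7.6,0.1,0],"delta_rot":[0,0,0],"jaw":1.8},
  {"translation":[8.4,0.1,0],"delta_rot":[0,0,0],"jaw":1.8},
])

```text
time: 7.1
tool_pos: [0.51, -0.0155, 0.0519]
tool_rot: [-0.0, 0.027, 1.0, 0.0]
contact_force: [0.8, -0.2, 0.2]
gripper_width: 0.211
grasp_force: 0.0
```

Run:
```python
from h import *
print(me())
f=grab_frame('wrist'); np.savez('w5.npz',**f)
for o in ww('pics/w5.png',f): print(o)
print(rows([-86,0],180,.052))
```

```text
(7.1, array([[-51.3,   0.6]]), array([ 0.51  , -0.0155,  0.0519]), array([ 0.8, -0.2,  0.2]), 0.21111514837863313)
(array([281., 241.]), 22, array([-71.8,  -0.7]))
(array([ 3.38,  0.07, -0.04]), array([ 0.   , -0.001,  0.041]))
```

View pics/w5.png

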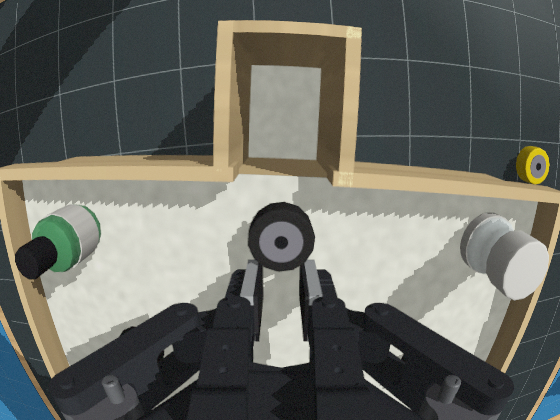

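The wheel, at (281,238), is about 2 mm left of the gate middle (posts at 238 and 333). I'll nudge right slightly and push over the edge.

send_rows([
  {"translation":[0.6,0.1,0],"delta_rot":[0,0,0],"jaw":1.8},
  {"translation":[1.2,0.15,0],"delta_rot":[0,0,0],"jaw":1.8},
  {"translation":[1.8,0.2,0],"delta_rot":[0,0,0],"jaw":1.8},
  {"translation":[2.4,0.2,0],"delta_rot":[0,0,0],"jaw":1.8},
  {"translation":[3.0,0.2,0],"delta_rot":[0,0,0],"jaw":1.8},
  {"translation":[3.5,0.2,0],"delta_rot":[0,0,0],"jaw":1.8},
  {"translation":[3.5,0.2,0],"delta_rot":[0,0,0],"jaw":1.8},
  {"translation":[3.5,0.2,0],"delta_rot":[0,0,0],"jaw":1.8},
])

```text
time: 7.95
tool_pos: [0.4761, -0.0118, 0.052]
tool_rot: [0.0, 0.027, 1.0, -0.0]
contact_force: [-0.0, -0.5, -0.4]
gripper_width: 0.214
grasp_force: 0.0
```

Run:
```python
from h import *
print(me())
f=dict(np.load('w5.npz')); print(w2t(ray(f,[(286,175)],.07,True)).round(1),w2t(ray(f,[(238,178),(333,184)],.088,True)).round(1))
for o in ww('pics/w6.png'): print(o)
```

```text
(7.95, array([[-85.4,   1.1]]), array([ 0.4761, -0.0118,  0.052 ]), array([-0. , -0.5, -0.4]), 0.21441228997379472)
[[-100.1    0.6]] [[-101.3  -19. ]
 [-100.5   19.3]]
```

View pics/w6.png

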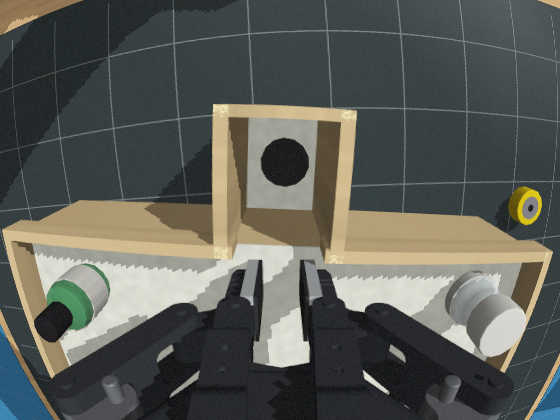

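The first wheel lies in the slot at (285,162). Next is the left wheel, near tray (5,-80).

Run:
```python
from h import *
w=np.array([5,-80.5]); u=np.array([-45,0])-w; u/=np.hypot(*u); ang=np.degrees(np.arctan2(u[1],u[0]))%360
print(ang,w-u*33); print(rows(w-u*33,ang,.11))
```

```text
121.84516052865567 [  22.41164206 -108.53274372]
(array([-10.31, -11.4 ,  -5.8 ]), array([0.   , 0.   , 1.056]))
```

send_rows([
  {"translation":[-0.5,0,-4],"delta_rot":[0,0,0],"jaw":1.8},
  {"translation":[-2,-1,-5.8],"delta_rot":[0,0,0.13],"jaw":1.8},
  {"translation":[-5,-4,-5.8],"delta_rot":[0,0,0.27],"jaw":1.8},
  {"translation":[-8,-7,-5.8],"delta_rot":[0,0,0.41],"jaw":1.8},
  {"translation":[-10.3,-10,-5.8],"delta_rot":[0,0,0.55],"jaw":1.8},
  {"translation":[-10.3,-11.4,-5.8],"delta_rot":[0,0,0.69],"jaw":1.8},
  {"translation":[-10.3,-11.4,-5.8],"delta_rot":[0,0,0.83],"jaw":1.8},
  {"translation":[-10.3,-11.4,-5.8],"delta_rot":[0,0,0.97],"jaw":1.8},
])

```text
time: 8.8
tool_pos: [0.5731, -0.132, 0.1096]
tool_rot: [-0.0, 0.493, 0.87, -0.0]
contact_force: [-0.1, -0.1, 0.0]
gripper_width: 0.21
grasp_force: 0.0
```

Run:
```python
from h import *
print(me()); 
for o in ww('pics/w7.png'): print(o)
w=np.array([5,-80.5]); u=np.array([-45,0])-w; u/=np.hypot(*u); ang=np.degrees(np.arctan2(u[1],u[0]))%360
print(rows(w-u*33,ang,.0518))
```

```text
(8.8, array([[  22.6, -109.3]]), array([ 0.5731, -0.132 ,  0.1096]), array([-0.1, -0.1,  0. ]), 0.20961922670292762)
(array([283., 188.]), 25, array([  4.8, -82.2]))
(array([283., 190.]), 17, array([  5.4, -83.2]))
(array([0.04, 0.02, 5.78]), array([-0.   , -0.   ,  0.076]))
```

send_rows([
  {"translation":[-0.1,0,1.5],"delta_rot":[0,0,0.076],"jaw":1.8},
  {"translation":[-0.1,0,3],"delta_rot":[0,0,0.076],"jaw":1.8},
  {"translation":[-0.1,0,4],"delta_rot":[0,0,0.076],"jaw":1.8},
  {"translation":[-0.1,0,4.8],"delta_rot":[0,0,0.076],"jaw":1.8},
  {"translation":[-0.1,0,5.3],"delta_rot":[0,0,0.076],"jaw":1.8},
  {"translation":[-0.1,0,5.6],"delta_rot":[0,0,0.076],"jaw":1.8},
  {"translation":[-0.1,0,5.8],"delta_rot":[0,0,0.076],"jaw":1.8},
  {"translation":[-0.1,0,5.8],"delta_rot":[0,0,0.076],"jaw":1.8},
])

```text
time: 9.65
tool_pos: [0.5735, -0.132, 0.052]
tool_rot: [0.0, 0.522, 0.853, 0.0]
contact_force: [0.3, -0.1, 0.4]
gripper_width: 0.213
grasp_force: 0.0
```

Run:
```python
from h import *
print(me()); 
for o in ww('pics/w8.png'): print(o)
print(rows([-45+21*.53,-21*.85],122,.0518))
```

```text
(9.65, array([[  23. , -109.3]]), array([ 0.5735, -0.132 ,  0.052 ]), array([ 0.3, -0.1,  0.4]), 0.21283813804625099)
(array([278., 215.]), 36, array([  4.7, -82. ]))
(array([10.78,  0.1 ,  0.04]), array([0.   , 0.   , 0.008]))
```

send_rows([
  {"translation":[0.8,0,0],"delta_rot":[0,0,0],"jaw":1.8},
  {"translation":[1.5,0,0],"delta_rot":[0,0,0],"jaw":1.8},
  {"translation":[2.5,0,0],"delta_rot":[0,0,0],"jaw":1.8},
  {"translation":[3.6,0,0],"delta_rot":[0,0,0],"jaw":1.8},
  {"translation":[4.7,0,0],"delta_rot":[0,0,0],"jaw":1.8},
  {"translation":[5.8,0,0],"delta_rot":[0,0,0],"jaw":1.8},
  {"translation":[6.8,0,0],"delta_rot":[0,0,0],"jaw":1.8},
  {"translation":[7.6,0,0],"delta_rot":[0,0,0],"jaw":1.8},
])

```text
time: 10.5
tool_pos: [0.5384, -0.0633, 0.0519]
tool_rot: [-0.0, 0.522, 0.853, 0.0]
contact_force: [1.0, -0.0, -0.1]
gripper_width: 0.215
grasp_force: 0.1
```

Run:
```python
from h import *
print(me()); 
for o in ww('pics/w9.png'): print(o)
print(rows([-45+21*.53,-21*.85],122,.0518))
```

```text
(10.5, array([[-18.5, -44.2]]), array([ 0.5384, -0.0633,  0.0519]), array([ 1. , -0. , -0.1]), 0.21526624083369653)
(array([483.,  83.]), 33, array([ 9.3, 89. ]))
(array([ 2.96,  0.13, -0.01]), array([-0.   , -0.001,  0.009]))
```

send_rows([
  {"translation":[1,0.05,0],"delta_rot":[0,0,0],"jaw":1.8},
  {"translation":[2,0.1,0],"delta_rot":[0,0,0],"jaw":1.8},
  {"translation":[3,0.1,0],"delta_rot":[0,0,0],"jaw":1.8},
  {"translation":[3.03,0.37,0],"delta_rot":[0,0,-0.13],"jaw":1.8},
  {"translation":[3.08,0.64,0],"delta_rot":[0,0,-0.26],"jaw":1.8},
  {"translation":[3.17,0.9,0],"delta_rot":[0,0,-0.39],"jaw":1.8},
  {"translation":[3.3,1.14,0],"delta_rot":[0,0,-0.52],"jaw":1.8},
  {"translation":[3.45,1.37,0],"delta_rot":[0,0,-0.65],"jaw":1.8},
])

```text
time: 11.35
tool_pos: [0.5352, -0.0267, 0.0519]
tool_rot: [-0.0, 0.22, 0.975, 0.0]
contact_force: [-0.2, 0.5, 0.0]
gripper_width: 0.212
grasp_force: 0.0
```

```bash
cat >> h.py <<'E'
def cradle(save):
    "grey hub of the wheel in front of the fingers"
    f=grab_frame('wrist'); cv2.imwrite(save,f['pixels']); g=f['pixels'].max(2); x0,x1,y0,y1=225,335,180,300
    k,l,st,c=cv2.connectedComponentsWithStats(((g[y0:y1,x0:x1]<70)).astype(np.uint8))
    hub=((g>75)&(g<140)).astype(np.uint8)[y0:y1,x0:x1]; k,l,st,c=cv2.connectedComponentsWithStats(hub)
    return [(c[i].round()+[x0,y0],st[i,4],w2t(ray(f,c[i]+[x0,y0],.084,True)).round(1)[0]) for i in range(1,k) if st[i,4]>300]
E
python3 - <<'E'
from h import *
import cv2
print(me(), cradle('pics/w10.png'))
s=state();w,x,y,q=s['tool_rot'];v=R.from_quat([x,y,q,w]).apply([1,0,0]);print(np.degrees(np.arctan2(v[1],v[0])-TY)%360)
print(rows([-45+21,0],180,.0518))
E
```

```text
(11.35, array([[-25.1,  -8.1]]), array([ 0.5352, -0.0267,  0.0519]), array([-0.2,  0.5,  0. ]), 0.21232424481301737) [(array([286., 238.]), np.int32(1298), array([-46.4,   1.9])), (array([266., 273.]), np.int32(1518), array([-33.6, -12. ])), (array([313., 280.]), np.int32(461), array([-23. ,   6.6]))]
160.1897565151608
(array([0.17, 0.77, 0.01]), array([ 0.   , -0.   , -0.346]))
```

send_rows([
  {"translation":[0.03,0.26,0],"delta_rot":[0,0,-0.12],"jaw":1.8},
  {"translation":[0.08,0.52,0],"delta_rot":[0,0,-0.24],"jaw":1.8},
  {"translation":[0.15,0.76,0],"delta_rot":[0,0,-0.346],"jaw":1.8},
  {"translation":[0.97,0.46,0],"delta_rot":[0,0,-0.346],"jaw":1.8},
  {"translation":[1.82,0.15,0],"delta_rot":[0,0,-0.346],"jaw":1.8},
  {"translation":[2.67,-0.15,0],"delta_rot":[0,0,-0.346],"jaw":1.8},
  {"translation":[3.4,-0.42,0],"delta_rot":[0,0,-0.346],"jaw":1.8},
  {"translation":[3.6,-0.49,0],"delta_rot":[0,0,-0.346],"jaw":1.8},
])

```text
time: 12.2
tool_pos: [0.4996, -0.0159, 0.0517]
tool_rot: [-0.0, 0.052, 0.999, 0.0]
contact_force: [-0.1, 0.3, -0.4]
gripper_width: 0.212
grasp_force: 0.0
```

Run:
```python
from h import *
print(me(), cradle('pics/w11.png'))
print(rows([-86,0],180,.0518))
```

```text
(12.2, array([[-61.6,  -0.8]]), array([ 0.4996, -0.0159,  0.0517]), array([-0.1,  0.3, -0.4]), 0.21235907880170926) [(array([295., 187.]), np.int32(1346), array([-107.5,    5.3])), (array([281., 242.]), np.int32(1333), array([-83.6,  -0.9]))]
(array([ 2.47,  0.05, -0.  ]), array([ 0.   , -0.   , -0.009]))
```

send_rows([
  {"translation":[0.5,0.08,0],"delta_rot":[0,0,0],"jaw":1.8},
  {"translation":[1.0,0.15,0],"delta_rot":[0,0,0],"jaw":1.8},
  {"translation":[1.5,0.15,0],"delta_rot":[0,0,0],"jaw":1.8},
  {"translation":[2.0,0.15,0],"delta_rot":[0,0,0],"jaw":1.8},
  {"translation":[2.4,0.15,0],"delta_rot":[0,0,0],"jaw":1.8},
  {"translation":[2.4,0.15,0],"delta_rot":[0,0,0],"jaw":1.8},
  {"translation":[2.4,0.15,0],"delta_rot":[0,0,0],"jaw":1.8},
  {"translation":[2.4,0.15,0],"delta_rot":[0,0,0],"jaw":1.8},
])

```text
time: 13.05
tool_pos: [0.4773, -0.0121, 0.052]
tool_rot: [0.0, 0.052, 0.999, -0.0]
contact_force: [-0.4, -1.1, -0.5]
gripper_width: 0.209
grasp_force: 0.0
```

```bash
cat >> h.py <<'E'
def slot():
    "dark area (mm2 at height z) and height inside the slot outline, wrist view"
    f=grab_frame('wrist'); v,u=np.mgrid[0:420,0:560]; Z=f['range_z']; x=(u-f['cx'])/f['fx'];y=(v-f['cy'])/f['fy'];r=np.hypot(x,y)+1e-9
    M=cv2.Rodrigues(np.array(f['rvec'],float))[0]; k=np.tan(r)/r
    P=(np.dstack([x*k*Z,y*k*Z,Z])-np.array(f['tvec'],float).ravel())@M
    t=w2t(P.reshape(-1,3)).reshape(420,560,2); m=(f['pixels'].max(2)<85)&(t[...,0]<-102)&(t[...,0]>-158)&(abs(t[...,1])<21)&(P[...,2]<.1)
    return [(a,c.round(),t[int(c[1]),int(c[0])].round(),P[int(c[1]),int(c[0]),2].round(3)) for c,a in blobs(f,100,9999,m)], np.percentile(P[m][:,2],[2,20,50,80,98]).round(3) if m.any() else None
E
python3 - <<'E'
from h import *
print(me(), cradle('pics/w12.png'),slot())
w=np.array([9.8,89.2]); u=np.array([-45,0])-w; u/=np.hypot(*u); ang=np.degrees(np.arctan2(u[1],u[0]))%360
print(ang,w-u*32); print(rows(w-u*32,ang,.11))
E
```

```text
(13.05, array([[-84.2,   0.9]]), array([ 0.4773, -0.0121,  0.052 ]), array([-0.4, -1.1, -0.5]), 0.209098125374013) [(array([291., 217.]), np.int32(3525), array([-117.5,    5.2]))] ([(np.int32(3625), array([281., 165.]), array([-131.,    1.]), np.float64(0.024)), (np.int32(408), array([321., 201.]), array([-117.,   21.]), np.float64(0.056))], array([0.018, 0.019, 0.022, 0.03 , 0.079]))
238.43552336231923 [ 26.55064752 116.46565253]
(array([-10.97,  11.65,  -5.8 ]), array([-0.   ,  0.   , -1.029]))
```

send_rows([
  {"translation":[-0.5,0,-4],"delta_rot":[0,0,0],"jaw":1.8},
  {"translation":[-2,1,-5.8],"delta_rot":[0,0,-0.13],"jaw":1.8},
  {"translation":[-5,4,-5.8],"delta_rot":[0,0,-0.27],"jaw":1.8},
  {"translation":[-8,7,-5.8],"delta_rot":[0,0,-0.41],"jaw":1.8},
  {"translation":[-11,10,-5.8],"delta_rot":[0,0,-0.55],"jaw":1.8},
  {"translation":[-11,11.65,-5.8],"delta_rot":[0,0,-0.69],"jaw":1.8},
  {"translation":[-11,11.65,-5.8],"delta_rot":[0,0,-0.83],"jaw":1.8},
  {"translation":[-11,11.65,-5.8],"delta_rot":[0,0,-0.97],"jaw":1.8},
])

```text
time: 13.95
tool_pos: [0.5989, 0.0932, 0.1094]
tool_rot: [-0.0, -0.423, 0.906, 0.0]
contact_force: [0.4, -0.2, 0.0]
gripper_width: 0.215
grasp_force: 0.0
```

Run:
```python
from h import *
print(me()); 
for o in ww('pics/w13.png'): print(o)
f,o=wheels('top'); print(o)
w=np.array([9.8,89.2]); u=np.array([-45,0])-w; u/=np.hypot(*u); ang=np.degrees(np.arctan2(u[1],u[0]))%360
print(rows(w-u*32,ang,.0518))
```

```text
(13.95, array([[ 26.9, 117.3]]), array([0.5989, 0.0932, 0.1094]), array([ 0.4, -0.2,  0. ]), 0.21496765339426313)
(array([280., 191.]), 25, array([10.1, 90.7]))
(array([280., 193.]), 16, array([11.2, 92. ]))
[(array([ 9.8, 90.6]), np.int32(110))]
(array([0.03, 0.  , 5.78]), array([ 0.   , -0.   , -0.058]))
```

send_rows([
  {"translation":[0,0,1.5],"delta_rot":[0,0,-0.058],"jaw":1.8},
  {"translation":[0,0,3],"delta_rot":[0,0,-0.058],"jaw":1.8},
  {"translation":[0,0,4],"delta_rot":[0,0,-0.058],"jaw":1.8},
  {"translation":[0,0,4.8],"delta_rot":[0,0,-0.058],"jaw":1.8},
  {"translation":[0,0,5.3],"delta_rot":[0,0,-0.058],"jaw":1.8},
  {"translation":[0,0,5.6],"delta_rot":[0,0,-0.058],"jaw":1.8},
  {"translation":[0,0,5.8],"delta_rot":[0,0,-0.058],"jaw":1.8},
  {"translation":[0,0,5.8],"delta_rot":[0,0,-0.058],"jaw":1.8},
])

```text
time: 14.85
tool_pos: [0.5988, 0.0924, 0.052]
tool_rot: [0.0, -0.446, 0.895, -0.0]
contact_force: [-1.0, -0.0, -1.0]
gripper_width: 0.209
grasp_force: 0.0
```

Run:
```python
from h import *
print(me()); 
for o in ww('pics/w14.png'): print(o)
print(rows([-45+21*.523,21*.852],238.4,.0518))
```

```text
(14.85, array([[ 26.8, 116.5]]), array([0.5988, 0.0924, 0.052 ]), array([-1., -0., -1.]), 0.20903473400806252)
(array([284., 225.]), 22, array([11.1, 92.3]))
(array([11.6 ,  0.02,  0.04]), array([-0.,  0., -0.]))
```

send_rows([
  {"translation":[0.8,0.05,0],"delta_rot":[0,0,0],"jaw":1.8},
  {"translation":[1.5,0.05,0],"delta_rot":[0,0,0],"jaw":1.8},
  {"translation":[2.5,0.05,0],"delta_rot":[0,0,0],"jaw":1.8},
  {"translation":[3.6,0.05,0],"delta_rot":[0,0,0],"jaw":1.8},
  {"translation":[4.7,0,0],"delta_rot":[0,0,0],"jaw":1.8},
  {"translation":[5.8,0,0],"delta_rot":[0,0,0],"jaw":1.8},
  {"translation":[6.9,0,0],"delta_rot":[0,0,0],"jaw":1.8},
  {"translation":[8,0,0],"delta_rot":[0,0,0],"jaw":1.8},
])

```text
time: 15.7
tool_pos: [0.5498, 0.0277, 0.0519]
tool_rot: [0.0, -0.446, 0.895, -0.0]
contact_force: [0.4, 0.3, 0.3]
gripper_width: 0.21
grasp_force: 0.1
```

Run:
```python
from h import *
print(me(),cradle('pics/w15.png'),rows([-45+21*.523,21*.852],238.4,.0518))
```

```text
(15.7, array([[-15.7,  47.4]]), array([0.5498, 0.0277, 0.0519]), array([0.4, 0.3, 0.3]), 0.21023079872913447) [(array([238., 231.]), np.int32(1761), array([-13.7,  14. ])), (array([282., 240.]), np.int32(1132), array([-27.8,  27.5])), (array([283., 278.]), np.int32(491), array([-18.3,  43.6]))] (array([ 3.35, -0.01, -0.01]), array([ 0.   , -0.001, -0.001]))
```

send_rows([
  {"translation":[1.1,0,0],"delta_rot":[0,0,0],"jaw":1.8},
  {"translation":[2.2,0,0],"delta_rot":[0,0,0],"jaw":1.8},
  {"translation":[3.2,0,0],"delta_rot":[0,0,0],"jaw":1.8},
  {"translation":[3.23,-0.27,0],"delta_rot":[0,0,0.13],"jaw":1.8},
  {"translation":[3.28,-0.54,0],"delta_rot":[0,0,0.26],"jaw":1.8},
  {"translation":[3.37,-0.8,0],"delta_rot":[0,0,0.39],"jaw":1.8},
  {"translation":[3.5,-1.04,0],"delta_rot":[0,0,0.52],"jaw":1.8},
  {"translation":[3.65,-1.27,0],"delta_rot":[0,0,0.65],"jaw":1.8},
])

```text
time: 16.55
tool_pos: [0.5383, -0.0087, 0.0519]
tool_rot: [-0.0, -0.134, 0.991, -0.0]
contact_force: [0.5, 0.2, -0.0]
gripper_width: 0.212
grasp_force: 0.0
```

Run:
```python
from h import *
print(me(),cradle('pics/w16.png'),rows([-45+21,0],180,.0518),rows([-60,0],180,.0518))
```

```text
(16.55, array([[-23.7,  10.1]]), array([ 0.5383, -0.0087,  0.0519]), array([ 0.5,  0.2, -0. ]), 0.2120694118062876) [(array([244., 265.]), np.int32(838), array([-27.5,  -9.6])), (array([276., 238.]), np.int32(1304), array([-44.8,  -1. ])), (array([296., 280.]), np.int32(931), array([-28.9,  14.9]))] (array([ 0.39, -0.9 ,  0.01]), array([-0.   ,  0.   ,  0.361])) (array([3.76, 0.37, 0.01]), array([-0.   ,  0.   ,  0.361]))
```

send_rows([
  {"translation":[0.03,-0.26,0],"delta_rot":[0,0,0.12],"jaw":1.8},
  {"translation":[0.09,-0.52,0],"delta_rot":[0,0,0.24],"jaw":1.8},
  {"translation":[0.18,-0.8,0],"delta_rot":[0,0,0.361],"jaw":1.8},
  {"translation":[1.0,-0.5,0],"delta_rot":[0,0,0.361],"jaw":1.8},
  {"translation":[1.85,-0.2,0],"delta_rot":[0,0,0.361],"jaw":1.8},
  {"translation":[2.7,0.1,0],"delta_rot":[0,0,0.361],"jaw":1.8},
  {"translation":[3.5,0.38,0],"delta_rot":[0,0,0.361],"jaw":1.8},
  {"translation":[3.8,0.45,0],"delta_rot":[0,0,0.361],"jaw":1.8},
])

```text
time: 17.4
tool_pos: [0.4995, -0.0139, 0.0517]
tool_rot: [-0.0, 0.043, 0.999, 0.0]
contact_force: [0.0, -0.1, 0.0]
gripper_width: 0.216
grasp_force: 0.0
```

Run:
```python
from h import *
print(me(),cradle('pics/w17.png'),rows([-86,0],180,.0518))
```

```text
(17.4, array([[-61.9,   1.2]]), array([ 0.4995, -0.0139,  0.0517]), array([ 0. , -0.1,  0. ]), 0.2158410718512703) [(array([293., 188.]), np.int32(1407), array([-107.8,    5.6])), (array([281., 242.]), np.int32(1326), array([-83.9,   0.7]))] (array([ 2.42, -0.09, -0.  ]), array([ 0.   , -0.001,  0.009]))
```

send_rows([
  {"translation":[0.5,0,0],"delta_rot":[0,0,0],"jaw":1.8},
  {"translation":[1.0,0,0],"delta_rot":[0,0,0],"jaw":1.8},
  {"translation":[1.5,0,0],"delta_rot":[0,0,0],"jaw":1.8},
  {"translation":[2.0,0,0],"delta_rot":[0,0,0],"jaw":1.8},
  {"translation":[2.4,0,0],"delta_rot":[0,0,0],"jaw":1.8},
  {"translation":[2.4,0,0],"delta_rot":[0,0,0],"jaw":1.8},
  {"translation":[2.4,0,0],"delta_rot":[0,0,0],"jaw":1.8},
  {"translation":[2.4,0,0],"delta_rot":[0,0,0],"jaw":1.8},
])

```text
time: 18.25
tool_pos: [0.477, -0.0121, 0.052]
tool_rot: [0.0, 0.043, 0.999, 0.0]
contact_force: [0.4, 1.1, 0.1]
gripper_width: 0.21
grasp_force: 0.0
```

send_rows([
  {"translation":[-1,0,0],"delta_rot":[0,0,0],"jaw":1.8},
  {"translation":[-2,0,-2],"delta_rot":[0,0,0],"jaw":1.8},
  {"translation":[-2,0,-5],"delta_rot":[0,0,0],"jaw":1.8},
  {"translation":[-2,0,-8],"delta_rot":[0,0,0],"jaw":1.8},
  {"translation":[-2,0,-8],"delta_rot":[0,0,0],"jaw":1.8},
  {"translation":[-2,0,-8],"delta_rot":[0,0,0],"jaw":1.8},
  {"translation":[-2,0,-8],"delta_rot":[0,0,0],"jaw":1.8},
  {"translation":[-2,0,-8],"delta_rot":[0,0,0],"jaw":1.8},
])

```text
time: 19.05
tool_pos: [0.4959, -0.0137, 0.1302]
tool_rot: [-0.001, 0.043, 0.999, 0.0]
contact_force: [-0.4, 0.1, -1.4]
gripper_width: 0.21
grasp_force: 0.0
```

Run:
```python
from h import *
print(me(),slot())
f=grab_frame('wrist'); cv2.imwrite('pics/end.png',f['pixels'])
```

```text
(19.05, array([[-65.5,   1.1]]), array([ 0.4959, -0.0137,  0.1302]), array([-0.4,  0.1, -1.4]), 0.20982633370049156) ([(np.int32(2084), array([282., 133.]), array([-130.,    1.]), np.float64(0.042))], array([0.018, 0.02 , 0.037, 0.045, 0.069]))
```

View pics/end.png

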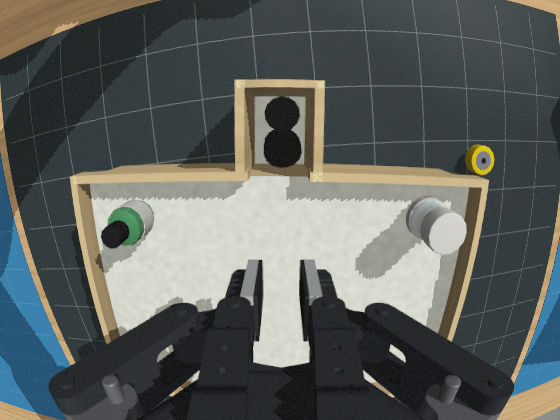

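The tray is clear. The wheels lie in the slot, with one at (282,113) and the near pair stacked at (282,148). The jar and thinner are still standing in their corners and the arm is free of everything.

```bash
python3 -c "
from h import *
print(slot()); print(job_done())"
```

```text
([(np.int32(2070), array([282., 132.]), array([-129.,    0.]), np.float64(0.043))], array([0.018, 0.02 , 0.038, 0.045, 0.063]))
the job is handed in; nothing more can be done
None
```

I swept all three wheels through the gate one at a time and handed the job in at about 19 s; the last view shows the wheels down in the slot (two discs visible, the third taken to be stacked under the nearer one) and the jar and thinner bottle standing, and no verdict came back.

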